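# Snap the screw tub shut

### The job

The lid of the clear tub of screws is on, but its four snap tabs, two on the front and one at each end, still stand up: press them down one after another until every tab is fully home. Leave the tub standing where it is, and do not touch the lidded steel tray beside it, which has the same tabs.

Things in the scene. Friction and masses are not known exactly. Their poses are not given: they have to be found in the camera images.
- tub: The clear plastic tub full of screws, black lid already shut, 138 x 178 x 89 mm without tabs, loose, about 1.6 kg. Origin: centre of its underside; x from front to back (the front, with a small lip at its middle, faces the robot at yaw 0), y along its long side, z up. Lid top flat, at z = 89 mm. Four grey snap tabs on the lid's rim: two in front, one at each end.
- tray: Not to be touched: the dark steel tray, 138 x 208 x 77 mm with its flat light-grey lid, loose, with the same four raised grey tabs (tops 95 mm above the bench, standing 5 mm out beyond the lid). Origin: centre of its underside, z up, y along its long side. Tub and tray stand side by side, either one on the left.
- tub_tab_front_left_top (a point): Middle of the top of the tub's tab on its front edge (-x), 55 mm to the +y side of the middle; (x, y) = (-55, 55) mm in the tub's frame. Cap 30 mm along the rim, 20 across, 6 thick. Slides only straight down, needs about 7 N all the way, stays where left. Top at z = 104 to 107 mm in the tub's frame when raised, 95 mm when home (cap lying on the lid).
- tub_tab_front_right_top (a point): Middle of the top of the tub's tab on its front edge (-x), 55 mm to the -y side of the middle; (x, y) = (-55, -55) mm in the tub's frame. Cap 30 mm along the rim, 20 across, 6 thick. Slides only straight down, needs about 7 N all the way, stays where left. Top at z = 104 to 107 mm in the tub's frame when raised, 95 mm when home (cap lying on the lid).
- tub_tab_left_top (a point): Middle of the top of the tub's tab on its +y end; (x, y) = (5, 84) mm in the tub's frame. Cap 30 mm along the rim, 20 across, 6 thick. Slides only straight down, needs about 7 N all the way, stays where left. Top at z = 104 to 107 mm in the tub's frame when raised, 95 mm when home (cap lying on the lid).
- tub_tab_right_top (a point): Middle of the top of the tub's tab on its -y end; (x, y) = (5, -84) mm in the tub's frame. Cap 30 mm along the rim, 20 across, 6 thick. Slides only straight down, needs about 7 N all the way, stays where left. Top at z = 104 to 107 mm in the tub's frame when raised, 95 mm when home (cap lying on the lid).

How it is judged:
By the outcome, as a careful person would: the job done as asked, in the order asked, and still so for the second after the job is handed in, with the robot touching nothing.
It also fails if it takes over 45 s, if anything falls off the work surface, if the arm or the gripper's body presses on something with over 40 N, if the wrist force passes 120 N, or if a joint passes its speed limit or range.

### The arm

A 6-joint arm with a two-finger parallel gripper is mounted at the origin on a cart in front of the work surface, level with it; the furniture and walls round the work are solid. World frame = base frame: x ahead of the robot, y to its left, z up, the work surface at z = 0. Lengths are in m, angles in rad, forces in N, time in s.
With the tool pointing down it reaches from about 0.325 to 0.85 m from the base axis. Payload 4.4 kg.
Tool frame: the origin (TCP) lies at the very end of the fingers, on their centre line; the grasp point (between the pads) lies 19 mm behind it; z points along the fingers, y is the line along which they close (so a half turn about z gives the same grasp; the last joint's range is limited). The gripper opens to 94 mm and grips with 3 to 60 N. Pads are 16 mm wide; open, the fingers measure 119 mm over their backs; the gripper's body (75 mm by 177 mm) begins 78 mm behind the grasp point.
Start: joints at [-1.444, 0.207, 1.542, -0, 1.393, -0.15], TCP at [0.158, -0.553, 0.181] pointing down, gripper open.
Joint ranges: [-2.73, 2.73], [-0.86, 2.22], [0.23, 2.46], [-1.11, 4.25], [0.08, 2.63], [-2.82, 2.82]. Speed limits (rad/s): [2.79, 2.79, 3.14, 3.14, 3.14, 3.14].

### API

Orientations are given as a 3x3 rotation matrix whose columns are the frame's x, y, z axes.
In Python, from station import ctrl gives the robot as it stands.
- The arm moves only by the tool servo_tool, never from a script. Its argument "steps" is a list of rows, each a list of 7 numbers: the opening, from 0 (shut) to 1 (fully open), then the shift along the tool's x, y, z each as a share of 400 mm, from -1 to 1, then the turn, a rotation vector about the tool's x, y, z each as a share of 90 degrees, from -1 to 1. In form: [[claw, tx, ty, tz, wx, wy, wz], ...]. A call has 1 to 20 rows; each row is the pose to reach, as a shift and turn from the pose commanded when the call began, along the tool's axes at that moment; what a row does not reach only later rows make up. A row lasts 1/12 s, in which the tool goes at most 41.7 mm and 7.16 degrees, less where a joint would pass 70% of its speed; a pose out of reach is approached as far as the arm can. A call with a number of a shift or a turn outside -1 to 1 is refused whole. A call with a gripper value outside its range is refused whole. The fingers move at their own pace and stop on an object; "newtons" is the grip in N (left out, the last holds). Time passes only in rows, so rows that repeat a pose let the fingers close. It gives the time, the measured TCP pose, the force, the opening and the grip force at its end, in the units of the state.
- ctrl.get_obs(): the state, without advancing time (a new reading comes with each control period).
- ctrl.snapshot(name): name is "scene" or "side" or "wrist"; returns (picture, depth): 420x560x3 uint8, red, green, blue; 420x560 float32, m along the optical axis (not along the pixel's ray), 0 where there is no reading.
- ctrl.camera_params(name): a dict with "fov_y" (degrees; the focal length in pixels is half the picture's height over the tangent of half this angle, whatever the lens; pixels are square), "cx", "cy" (the principal point, pixels), "R" (3x3) and "t" (3): a world point X has camera coordinates R X + t; the wrist camera has in their place "hand_eye" (4x4, takes a point from camera to tool coordinates, whose origin is the TCP and whose axes are the flange's). Camera axes: x right, y down, z forward; pixel columns grow to the right and rows downward; lengths in m; the calibration is good to about 2 mm. A picture is of the moment at which its call begins: read the wrist's pose just before it. camera_params takes no time and is no camera call.
- ctrl.close_job(): hands the job in; it is judged then, once.
The state is a dict: "clock": time; "q": joint angles; "qvel": joint speeds; "tau": joint torques, N m; "tcp_pos": TCP position; "ee_rot": TCP orientation; "force": force on the tool from outside, world axes, zero at the start; "ft_torque": the same for the moment, N m; "width": finger opening in m; "grip_force": force on a finger pad.
Only numpy, scipy, OpenCV 4.12 (cv2) and the standard library are available. Lean on these libraries where they do the work, as an engineer would, in place of code of your own. Each camera call takes 0.05 s, during which the arm holds its last target. There are 200 camera calls.

## Working session

There is one attempt and no reset: what is moved stays moved. The work goes in short steps, Python scripts to look and compute and a tool call to move; the robot and the scene stay as the last step left them, time stands still between calls to the robot, and variables do not carry over. Pictures are saved under pics/ and viewed, at most 10 in all, crops included, and the job is handed in when it is done.

Besides the shell and the picture viewer there is one more tool, called after ">>>" by a JSON object that holds its "op" and its "data". servo_tool: Moves the arm, as the interface text tells. Shift numbers are shares of 400 mm and turn numbers shares of 90 degrees, none past 1 either way. Its arguments: {"type":"object","properties":{"steps":{"type":"array"},"newtons":{"type":"number"}},"required":["steps"]}

```bash
mkdir -p pics
cat > h.py <<'E'
import numpy as np, cv2
from station import ctrl
def look(name):
    o=ctrl.get_obs(); im,d=ctrl.snapshot(name); p=ctrl.camera_params(name)
    f=im.shape[0]/2/np.tan(np.radians(p['fov_y'])/2)
    if name=='wrist':
        H=np.array(p['hand_eye']); T=np.eye(4); T[:3,:3]=o['ee_rot']; T[:3,3]=o['tcp_pos']; M=T@H
    else:
        M=np.eye(4); R=np.array(p['R']); M[:3,:3]=R.T; M[:3,3]=-R.T@np.array(p['t'])
    v,u=np.mgrid[:im.shape[0],:im.shape[1]]
    P=np.stack([(u-p['cx'])/f*d,(v-p['cy'])/f*d,d],-1)@M[:3,:3].T+M[:3,3]
    P[d==0]=np.nan
    return im,P,o,M
def save(im,n): cv2.imwrite('pics/'+n+'.png',im[:,:,::-1])
E
python3 - <<'E'
from h import *
a,P,o,M=look('scene'); b,Q,_,M2=look('side')
save(np.hstack([a,b])[:,:,:] if 0 else a,'scene'); save(b,'side')
np.savez('s.npz',a=a,P=P,b=b,Q=Q)
print(o['tcp_pos'],o['ee_rot'],o['force'],o['width'],o['clock'])
print(M.round(2),M2.round(2))
E
```

```text
[ 0.15755994 -0.55210293  0.18009774] [[ 9.61665323e-01  2.74225648e-01 -3.16703849e-04]
 [ 2.74225664e-01 -9.61662826e-01  2.21239067e-03]
 [ 3.02131945e-04 -2.21442771e-03 -9.99997503e-01]] [ 0.09246442 -0.89232461 -0.64670884] 0.09395773544664232 0.0
[[-0.9  -0.32  0.28  0.2 ]
 [-0.43  0.66 -0.62  0.54]
 [ 0.01 -0.68 -0.73  0.84]
 [ 0.    0.    0.    1.  ]] [[-0.95 -0.19  0.26  0.26]
 [-0.32  0.51 -0.8   0.58]
 [ 0.02 -0.84 -0.54  0.54]
 [ 0.    0.    0.    1.  ]]
```

View pics/scene.png

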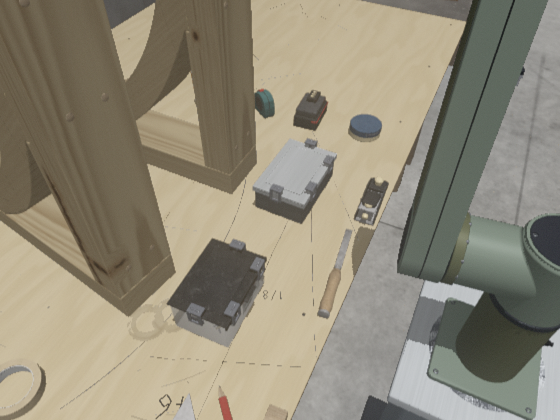

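View pics/side.png

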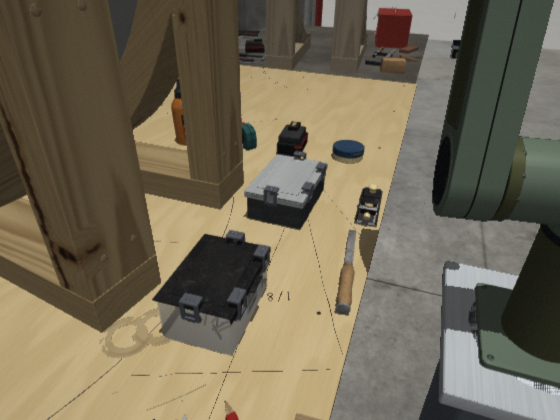

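The scene view shows the black-lidded tub around pixel (220,280), with tabs at about (238,245), (260,265), (231,308) and (196,316). The tray with the light lid is at about (295,180), and wooden posts stand behind both. Next I measure them from both views.

Run:
```python
from h import *
s=np.load('s.npz')
def rep(P,nm,boxes,lid):
    print(nm)
    pts=[]
    for (u,v) in boxes:
        w=P[v-14:v+15,u-16:u+17].reshape(-1,3)
        w=w[np.isfinite(w).all(1)]
        # local top level
        t=w[w[:,2]>0.0985]; t=t[t[:,2]<0.12]
        if len(t)<5: print('few',len(t),np.nanmax(w[:,2])); continue
        top=np.percentile(t[:,2],90); t=t[t[:,2]>top-.004]
        r=cv2.minAreaRect((t[:,:2]*1000).astype(np.float32))
        print((u,v),len(t),top.round(4),np.round(r[0],1),np.round(r[1],1),round(r[2],1))
    for (u,v) in lid:
        print('lid',np.nanmedian(P[v-6:v+7,u-6:u+7].reshape(-1,3),0).round(4))
rep(s['P'],'scene',[(238,245),(260,265),(231,308),(196,316),(311,144),(331,161),(312,187),(277,193)],[(218,278),(295,165)])
rep(s['Q'],'side',[(235,238),(262,253),(238,298),(190,304),(300,156),(322,169),(306,191),(271,195)],[(212,272),(290,175)])
# any overhead structure near
for P in (s['P'],s['Q']):
    w=P.reshape(-1,3); w=w[np.isfinite(w).all(1)]
    m=(w[:,2]>.13)&(w[:,0]>.2)&(w[:,0]<.9)&(abs(w[:,1])<.6); w=w[m]
    print(w.min(0).round(3),w.max(0).round(3))
    for y0 in np.arange(-.6,.6,.1):
        k=w[(w[:,1]>=y0)&(w[:,1]<y0+.1)]
        if len(k): print(round(y0,1),len(k),k.min(0).round(2),k.max(0).round(2))
```

```text
scene
(238, 245) 110 0.1054 [509.6  45.8] [23.4 68.3] 81.6
(260, 265) 114 0.1061 [467.2  69.5] [20.2 30.9] 2.2
(231, 308) 150 0.1043 [463.3 178.9] [20.3 30.7] 0.8
(196, 316) 149 0.1049 [522.1 209.9] [30.  19.8] 2.8
few 0 0.09448132943660048
few 0 0.09426139837858516
few 0 0.0945592248767596
few 0 0.09536092092686921
lid [0.525  0.1252 0.0883]
lid [ 0.5331 -0.2617  0.076 ]
side
(235, 238) 123 0.1066 [526.9  40.6] [28.9 21.8] 4.9
(262, 253) 143 0.1069 [465.4  68.5] [19.8 30.1] 3.1
(238, 298) 209 0.1054 [461.3 177.7] [19.6 31.7] 1.2
(190, 304) 220 0.1057 [520.4 209.2] [30.8 20.7] 2.6
few 0 0.09504563628048818
few 0 0.09476074601993384
few 0 0.0950022604745625
few 0 0.09603504586538214
lid [0.5269 0.1313 0.0901]
lid [ 0.5201 -0.2561  0.0781]
[ 0.2   -0.308  0.13 ] [0.9   0.24  0.647]
-0.4 162 [ 0.67 -0.31  0.13] [ 0.87 -0.3   0.45]
-0.3 3647 [ 0.67 -0.3   0.13] [ 0.9  -0.2   0.48]
-0.2 9154 [ 0.67 -0.2   0.13] [ 0.9  -0.16  0.5 ]
-0.1 826 [ 0.22 -0.1   0.25] [ 0.23 -0.    0.64]
-0.0 4108 [0.2  0.   0.24] [0.66 0.1  0.65]
0.1 16337 [0.66 0.1  0.13] [0.9  0.2  0.63]
0.2 14870 [0.67 0.2  0.13] [0.9  0.24 0.64]
[ 0.2   -0.599  0.13 ] [0.9   0.24  0.495]
-0.6 23 [ 0.2  -0.6   0.31] [ 0.21 -0.59  0.34]
-0.4 197 [ 0.66 -0.31  0.13] [ 0.9  -0.3   0.44]
-0.3 4132 [ 0.66 -0.3   0.13] [ 0.9  -0.2   0.45]
-0.2 10205 [ 0.66 -0.2   0.13] [ 0.9  -0.16  0.45]
-0.1 1184 [ 0.22 -0.07  0.23] [ 0.23 -0.    0.49]
-0.0 4301 [0.2  0.   0.22] [0.66 0.1  0.5 ]
0.1 16575 [0.65 0.1  0.13] [0.9  0.2  0.49]
0.2 14440 [0.67 0.2  0.13] [0.75 0.24 0.49]
```

>>> {"op": "servo_tool", "data": {"steps": [[0, 0.617, -0.774, 0, 0, 0, 0.153], [0, 0.617, -0.774, 0, 0, 0, 0.153], [0, 0.617, -0.774, 0, 0, 0, 0.153], [0, 0.617, -0.774, 0, 0, 0, 0.153], [0, 0.617, -0.774, 0, 0, 0, 0.153], [0, 0.617, -0.774, 0, 0, 0, 0.153], [0, 0.617, -0.774, 0, 0, 0, 0.153], [0, 0.617, -0.774, 0, 0, 0, 0.153], [0, 0.617, -0.774, 0, 0, 0, 0.153], [0, 0.617, -0.774, 0, 0, 0, 0.153], [0, 0.617, -0.774, 0, 0, 0, 0.153], [0, 0.617, -0.774, 0, 0, 0, 0.153]]}}

```text
clock: 1.1
tcp_pos: [0.3101, -0.1869, 0.1811]
ee_rot: [[0.999, 0.041, -0.0], [0.041, -0.999, -0.001], [-0.0, 0.001, -1.0]]
force: [0.8, 0.6, 0.2]
width: 0.0173
grip_force: 0.0
```

>>> {"op": "servo_tool", "data": {"steps": [[0, 0.418, -0.897, 0, 0, 0, 0], [0, 0.418, -0.897, 0, 0, 0, 0], [0, 0.418, -0.897, 0, 0, 0, 0], [0, 0.418, -0.897, 0, 0, 0, 0], [0, 0.418, -0.897, 0, 0, 0, 0], [0, 0.418, -0.897, 0, 0, 0, 0], [0, 0.418, -0.897, 0, 0, 0, 0], [0, 0.418, -0.897, 0, 0, 0, 0], [0, 0.418, -0.897, 0, 0, 0, 0], [0, 0.418, -0.897, 0, 0, 0, 0], [0, 0.418, -0.897, 0, 0, 0, 0], [0, 0.418, -0.897, 0.12, 0, 0, 0], [0, 0.418, -0.897, 0.12, 0, 0, 0], [0, 0.418, -0.897, 0.12, 0, 0, 0]]}}

```text
clock: 2.27
tcp_pos: [0.4605, 0.1747, 0.1296]
ee_rot: [[0.999, 0.035, -0.009], [0.035, -0.999, -0.002], [-0.009, 0.002, -1.0]]
force: [-0.8, -0.2, 0.4]
width: 0.0003
grip_force: 0.0
```

Run:
```python
from h import *
b,Q,o,_=look('side'); save(cv2.resize(b[180:380,100:340],(720,600)),'c1'); print(o['tcp_pos'],o['force'],o['width'],o['clock'])
```

```text
[0.4605454  0.1747019  0.12962231] [-0.77581752 -0.16200448  0.40029822] 0.00034817922488304947 2.2667
```

View pics/c1.png

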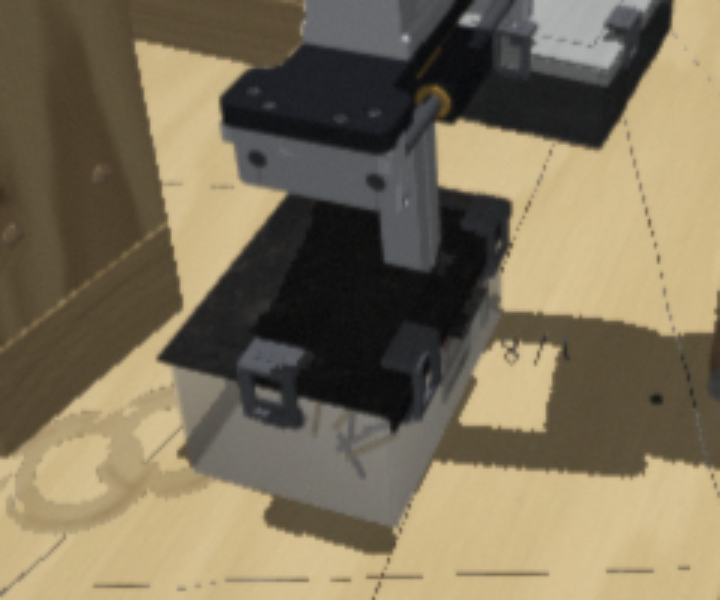

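The fingertips are at crop (410,265), above the tub and close to the front-left tab at (415,345). I'll check the projection against the reported TCP.

Run:
```python
from h import *
o=ctrl.get_obs(); print(o['tcp_pos'],o['clock'],o['qvel'].round(3) if hasattr(o['qvel'],'round') else o['qvel'])
for n in ('scene','side'):
    im,P,o,M=look(n); p=ctrl.camera_params(n); f=210/np.tan(np.radians(p['fov_y'])/2)
    for X in [o['tcp_pos'],[.4625,.1785,.105]]:
        c=np.array(p['R'])@X+p['t']; print(n,f*c[0]/c[2]+p['cx'],f*c[1]/c[2]+p['cy'])
    save(im,'d_'+n)
print(o['tcp_pos'],o['clock'])
im=cv2.imread('pics/d_scene.png'); cv2.imwrite('pics/d2.png',cv2.resize(im[200:360,140:340],(750,600)))
```

```text
[0.46234345 0.17519382 0.1317384 ] 2.3167 [ 0.006 -0.032 -0.049  0.003 -0.003  0.004]
scene 231.7591573838051 297.77246125111304
scene 231.75586451078482 306.9930788333527
side 234.67526001548094 278.5040240149127
side 235.55958523235543 294.3698385564625
[0.46381994 0.17568562 0.13335031] 2.3667
```

View pics/d2.png

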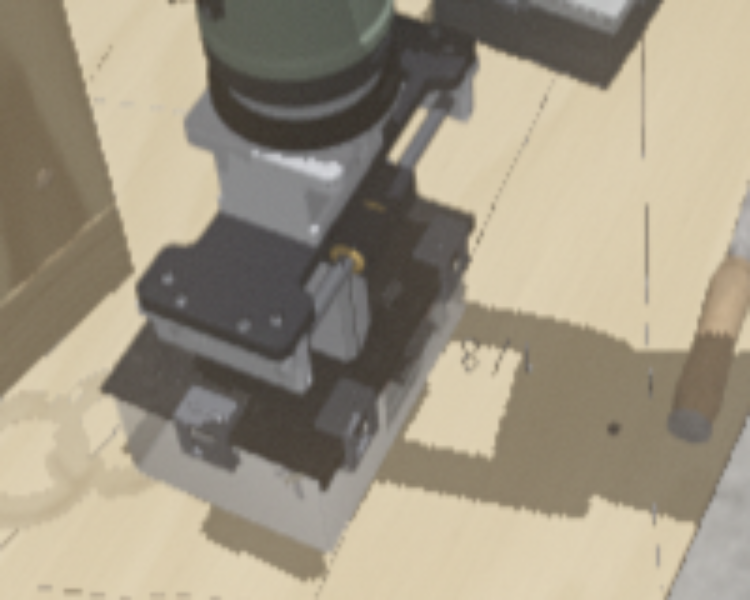

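Run:
```python
from h import *
for n in ('scene','side'):
    im,P,o,M=look(n); w=P.reshape(-1,3); w=w[np.isfinite(w).all(1)]
    k=w[(w[:,2]>.112)&(w[:,2]<.19)&(abs(w[:,0]-.463)<.06)&(abs(w[:,1]-.17)<.06)]
    print(n,o['tcp_pos'],len(k))
    for z in np.arange(.115,.19,.01):
        j=k[abs(k[:,2]-z)<.005]
        if len(j): print(z.round(3),len(j),j.min(0).round(4),j.max(0).round(4))
```

```text
scene [0.46468111 0.17610247 0.13436546] 133
0.155 3 [0.4557 0.1717 0.1567] [0.4564 0.1791 0.1599]
0.165 36 [0.4551 0.1653 0.1607] [0.4737 0.1897 0.17  ]
0.175 49 [0.4545 0.1645 0.1704] [0.4721 0.1898 0.1799]
0.185 45 [0.4549 0.1643 0.1802] [0.4696 0.1903 0.1898]
side [0.4651013  0.1764384  0.13487864] 266
0.155 2 [0.4593 0.1783 0.1585] [0.473  0.1788 0.1585]
0.165 45 [0.4538 0.1668 0.16  ] [0.473 0.189 0.17 ]
0.175 106 [0.4535 0.1664 0.1701] [0.4723 0.1899 0.1799]
0.185 113 [0.4536 0.1649 0.18  ] [0.4728 0.1902 0.1897]
```

>>> {"op": "servo_tool", "data": {"steps": [[0, -0.005, -0.005, 0.06, 0, 0, 0], [0, -0.005, -0.005, 0.06, 0, 0, 0], [0, -0.005, -0.005, 0.06, 0, 0, 0], [0, -0.005, -0.005, 0.06, 0, 0, 0], [0, -0.005, -0.005, 0.06, 0, 0, 0]]}}

```text
clock: 2.93
tcp_pos: [0.4627, 0.1793, 0.1106]
ee_rot: [[0.999, 0.037, 0.002], [0.037, -0.999, 0.0], [0.002, -0.0, -1.0]]
force: [-0.4, 0.0, -1.0]
width: 0.0006
grip_force: 0.0
```

```bash
cat > t.py <<'E'
from h import *
import sys
for n in ('scene','side'):
    im,P,o,M=look(n); w=P.reshape(-1,3); w=w[np.isfinite(w).all(1)]; x,y,_=o['tcp_pos']
    k=w[(w[:,2]>.097)&(w[:,2]<.19)&(abs(w[:,0]-x)<.025)&(abs(w[:,1]-y)<.025)]
    print(n,np.round(o['tcp_pos'],4),np.round(o['force'],1),o['clock'])
    for z in np.arange(.0975,.17,.005):
        j=k[abs(k[:,2]-z)<.0025]
        if len(j): print(z.round(4),len(j),j.min(0).round(4),j.max(0).round(4))
    save(cv2.resize(im[200:360,140:340],(750,600)),'t_'+n)
E
python3 t.py
```

```text
scene [0.4627 0.1793 0.1106] [-0.4  0.  -1. ] 2.9333
0.0975 14 [0.4531 0.1642 0.0971] [0.4709 0.1932 0.0999]
0.1025 133 [0.4533 0.1638 0.1002] [0.4729 0.1931 0.1049]
0.1075 3 [0.4544 0.1742 0.1057] [0.4622 0.1844 0.1061]
0.1325 2 [0.454  0.1735 0.134 ] [0.4544 0.1779 0.1341]
0.1375 5 [0.4531 0.1737 0.1353] [0.4543 0.1845 0.1379]
0.1425 22 [0.4525 0.1698 0.1403] [0.4723 0.1926 0.1449]
0.1475 26 [0.4529 0.1687 0.1451] [0.4697 0.1938 0.1497]
0.1525 19 [0.453  0.1672 0.1501] [0.4667 0.1922 0.1548]
0.1575 25 [0.4531 0.1682 0.155 ] [0.4664 0.193  0.1597]
0.1625 23 [0.4532 0.1701 0.16  ] [0.4637 0.1927 0.165 ]
0.1675 12 [0.4528 0.1707 0.1654] [0.4615 0.1931 0.1699]
side [0.4627 0.1793 0.1106] [ 0.  -0.3  0.6] 2.9833
0.0975 10 [0.4517 0.1629 0.0974] [0.4639 0.192  0.0998]
0.1025 177 [0.451  0.1633 0.1   ] [0.4718 0.1936 0.105 ]
0.1075 40 [0.4523 0.1661 0.105 ] [0.4701 0.1916 0.1074]
0.1325 2 [0.4526 0.1749 0.1333] [0.4534 0.1767 0.1346]
0.1375 8 [0.4513 0.1754 0.1362] [0.4538 0.1846 0.1396]
0.1425 25 [0.4512 0.1662 0.1404] [0.4693 0.1917 0.1447]
0.1475 50 [0.4508 0.1663 0.1451] [0.47   0.1921 0.1499]
0.1525 51 [0.4513 0.1662 0.1501] [0.469  0.1922 0.155 ]
0.1575 50 [0.4509 0.1671 0.155 ] [0.4709 0.1934 0.1597]
0.1625 56 [0.451  0.1691 0.1601] [0.4699 0.193  0.165 ]
0.1675 51 [0.451  0.1681 0.165 ] [0.4697 0.1933 0.1699]
```

View pics/t_side.png

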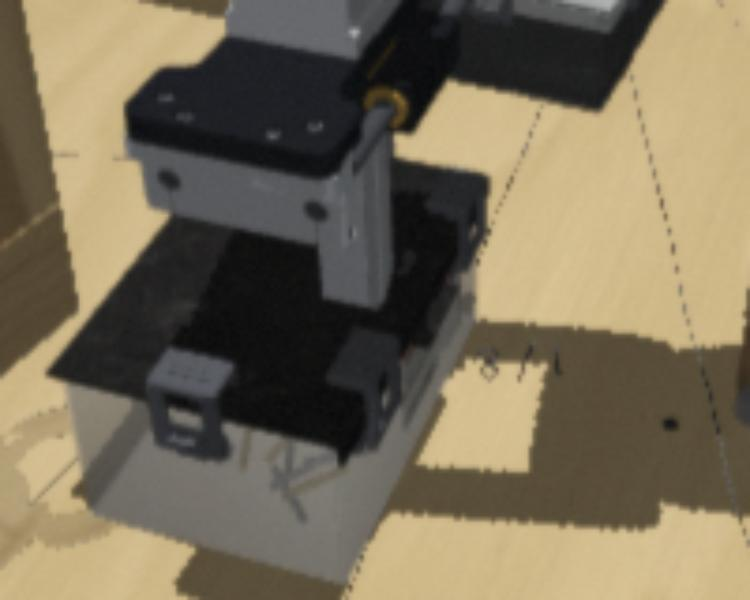

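The fingertips (crop (355,300)) are really about 26 mm above the reported TCP, so a gap to the tab at (365,350) remains. I'll descend by force.

>>> {"op": "servo_tool", "data": {"steps": [[0, 0, 0, 0.02, 0, 0, 0], [0, 0, 0, 0.04, 0, 0, 0], [0, 0, 0, 0.06, 0, 0, 0], [0, 0, 0, 0.06, 0, 0, 0], [0, 0, 0, 0.06, 0, 0, 0]]}}

```text
clock: 3.45
tcp_pos: [0.4606, 0.179, 0.084]
ee_rot: [[0.999, 0.037, -0.003], [0.037, -0.999, -0.001], [-0.003, 0.0, -1.0]]
force: [0.4, -0.1, 0.0]
width: 0.0008
grip_force: 0.0
```

>>> {"op": "servo_tool", "data": {"steps": [[0, 0, 0, 0.01, 0, 0, 0], [0, 0, 0, 0.02, 0, 0, 0], [0, 0, 0, 0.03, 0, 0, 0], [0, 0, 0, 0.03, 0, 0, 0], [0, 0, 0, 0.03, 0, 0, 0]]}}

```text
clock: 3.87
tcp_pos: [0.4624, 0.1793, 0.0736]
ee_rot: [[0.999, 0.037, 0.001], [0.037, -0.999, 0.0], [0.001, -0.0, -1.0]]
force: [0.9, 0.4, 1.7]
width: 0.0007
grip_force: 0.8
```

```bash
python3 t.py
```

```text
scene [0.4624 0.1793 0.0736] [0.9 0.4 1.7] 3.8667
0.0975 9 [0.4531 0.175  0.0972] [0.4682 0.1925 0.099 ]
0.1025 9 [0.4529 0.1713 0.1011] [0.461  0.1913 0.1045]
0.1075 16 [0.4529 0.17   0.1052] [0.4688 0.1927 0.1099]
0.1125 19 [0.453  0.1708 0.1101] [0.4653 0.1933 0.1148]
0.1175 22 [0.4524 0.1696 0.115 ] [0.4631 0.1928 0.1198]
0.1225 19 [0.4525 0.1676 0.1202] [0.463  0.1927 0.125 ]
0.1275 16 [0.4525 0.1674 0.1251] [0.461  0.1935 0.1291]
0.1325 16 [0.4523 0.1676 0.13  ] [0.4578 0.1928 0.135 ]
0.1375 14 [0.4523 0.1711 0.1351] [0.4579 0.193  0.1397]
0.1425 16 [0.4524 0.1745 0.1406] [0.4691 0.1927 0.1448]
0.1475 9 [0.453  0.1774 0.146 ] [0.4669 0.1931 0.149 ]
0.1525 8 [0.4522 0.1775 0.1506] [0.4649 0.1929 0.1533]
0.1575 4 [0.4602 0.1918 0.1569] [0.4636 0.193  0.1595]
0.1625 2 [0.4594 0.1922 0.1622] [0.4617 0.1926 0.1643]
0.1675 4 [0.4574 0.1918 0.1652] [0.4616 0.1924 0.1681]
side [0.4623 0.1793 0.0736] [-0.4  0.2  2.2] 3.9167
0.0975 54 [0.4512 0.1663 0.097 ] [0.4698 0.1923 0.0999]
0.1025 15 [0.4513 0.1666 0.1   ] [0.4533 0.1863 0.1045]
0.1075 34 [0.4512 0.1661 0.1059] [0.4685 0.1915 0.11  ]
0.1125 48 [0.4509 0.1677 0.1103] [0.4702 0.1925 0.115 ]
0.1175 44 [0.4504 0.1659 0.115 ] [0.4695 0.1929 0.12  ]
0.1225 45 [0.4505 0.1706 0.12  ] [0.4692 0.1923 0.1248]
0.1275 26 [0.4509 0.1691 0.125 ] [0.4582 0.1922 0.1299]
0.1325 26 [0.4503 0.1687 0.13  ] [0.4546 0.1929 0.135 ]
0.1375 19 [0.4506 0.1697 0.1351] [0.4532 0.1923 0.1392]
0.1425 30 [0.4507 0.1684 0.1401] [0.4548 0.1917 0.1447]
0.1475 27 [0.4505 0.1671 0.1454] [0.4534 0.1924 0.15  ]
0.1525 21 [0.4505 0.1674 0.15  ] [0.4541 0.1914 0.1546]
0.1575 28 [0.4509 0.1675 0.1552] [0.454  0.1916 0.1599]
0.1625 28 [0.4505 0.166  0.1604] [0.4533 0.192  0.165 ]
0.1675 15 [0.451  0.1671 0.1653] [0.4525 0.1922 0.1695]
```

>>> {"op": "servo_tool", "data": {"steps": [[0, 0, 0, 0.005, 0, 0, 0], [0, 0, 0, 0.01, 0, 0, 0], [0, 0, 0, 0.01, 0, 0, 0], [0, 0, 0, 0.01, 0, 0, 0]]}}

```text
clock: 4.3
tcp_pos: [0.4624, 0.1794, 0.071]
ee_rot: [[0.999, 0.038, 0.001], [0.038, -0.999, 0.0], [0.001, -0.0, -1.0]]
force: [-2.5, -1.5, 10.2]
width: 0.0003
grip_force: 5.2
```

>>> {"op": "servo_tool", "data": {"steps": [[0, 0, 0, 0.004, 0, 0, 0], [0, 0, 0, 0.004, 0, 0, 0], [0, 0, 0, 0.004, 0, 0, 0]]}}

```text
clock: 4.55
tcp_pos: [0.4625, 0.1793, 0.0708]
ee_rot: [[0.999, 0.038, 0.001], [0.038, -0.999, -0.0], [0.001, 0.0, -1.0]]
force: [-6.4, -1.4, 20.0]
width: 0.0002
grip_force: 9.6
```

>>> {"op": "servo_tool", "data": {"steps": [[0, 0, 0, -0.08, 0, 0, 0], [0, 0, 0, -0.08, 0, 0, 0], [0, -0.001, 0.276, -0.08, 0, 0, 0], [0, -0.001, 0.276, -0.08, 0, 0, 0], [0, -0.001, 0.276, -0.08, 0, 0, 0], [0, -0.001, 0.276, -0.08, 0, 0, 0], [0, -0.001, 0.276, -0.08, 0, 0, 0], [0, -0.001, 0.276, -0.08, 0, 0, 0], [0, -0.001, 0.276, -0.08, 0, 0, 0]]}}

```text
clock: 5.3
tcp_pos: [0.4651, 0.0698, 0.0993]
ee_rot: [[0.999, 0.039, -0.001], [0.039, -0.999, 0.0], [-0.001, -0.0, -1.0]]
force: [-0.3, 0.3, 0.2]
width: 0.0004
grip_force: 0.0
```

```bash
cat > m.py <<'E'
from h import *
L={'FL':(.4625,.1785),'FR':(.4665,.069),'L':(.521,.2095),'R':(.527,.0415)}
for n in ('scene','side'):
    im,P,o,M=look(n); w=P.reshape(-1,3); w=w[np.isfinite(w).all(1)]
    print(n,np.round(o['tcp_pos'],4),np.round(o['force'],1),o['clock'])
    for k,c in L.items():
        j=w[(abs(w[:,0]-c[0])<.022)&(abs(w[:,1]-c[1])<.022)&(w[:,2]>.0925)&(w[:,2]<.112)]
        if len(j)<20: print(k,len(j)); continue
        r=cv2.minAreaRect((j[:,:2]*1000).astype(np.float32))
        print(k,len(j),np.percentile(j[:,2],[30,70]).round(4),np.round(r[0],1),np.round(r[1],1))
E
python3 m.py
```

```text
scene [0.4651 0.0698 0.0993] [-0.3  0.3  0.2] 5.3
FL 90 [0.0933 0.0942] [462.6 178.4] [19.8 28.3]
FR 103 [0.1025 0.1043] [466.   69.4] [30.  19.4]
L 177 [0.1018 0.1037] [522.1 210. ] [29.4 20.4]
R 0
side [0.4652 0.0699 0.0994] [ 0.4  0.1 -0.6] 5.35
FL 193 [0.0943 0.0951] [461.5 177.9] [19.9 31.2]
FR 176 [0.1044 0.106 ] [465.3  68.2] [30.3 20.9]
L 280 [0.1032 0.1048] [520.1 209.6] [30.7 21.5]
R 157 [0.104  0.1058] [526.6  41.8] [29.9 19.5]
```

>>> {"op": "servo_tool", "data": {"steps": [[0, 0, 0, 0.03, 0, 0, 0], [0, 0, 0, 0.045, 0, 0, 0], [0, 0, 0, 0.055, 0, 0, 0], [0, 0, 0, 0.063, 0, 0, 0], [0, 0, 0, 0.07, 0, 0, 0], [0, 0, 0, 0.075, 0, 0, 0], [0, 0, 0, 0.078, 0, 0, 0], [0, 0, 0, 0.078, 0, 0, 0], [0, 0, 0, 0.078, 0, 0, 0]]}}

```text
clock: 6.15
tcp_pos: [0.4655, 0.0698, 0.0709]
ee_rot: [[0.999, 0.039, -0.001], [0.039, -0.999, 0.001], [-0.001, -0.001, -1.0]]
force: [-6.6, 1.3, 17.1]
width: 0.0005
grip_force: 8.4
```

>>> {"op": "servo_tool", "data": {"steps": [[0, 0, 0, -0.08, 0, 0, 0], [0, 0, 0, -0.08, 0, 0, 0], [0, 0.152, -0.344, -0.08, 0, 0, 0], [0, 0.152, -0.344, -0.08, 0, 0, 0], [0, 0.152, -0.344, -0.08, 0, 0, 0], [0, 0.152, -0.344, -0.08, 0, 0, 0], [0, 0.152, -0.344, -0.08, 0, 0, 0], [0, 0.152, -0.344, -0.08, 0, 0, 0], [0, 0.152, -0.344, -0.08, 0, 0, 0], [0, 0.152, -0.344, -0.08, 0, 0, 0]]}}

```text
clock: 6.98
tcp_pos: [0.5202, 0.2076, 0.0999]
ee_rot: [[0.999, 0.037, -0.001], [0.037, -0.999, -0.001], [-0.001, 0.001, -1.0]]
force: [-0.1, -0.1, -0.1]
width: 0.0006
grip_force: 0.0
```

```bash
python3 m.py
```

```text
scene [0.5202 0.2076 0.0999] [-0.1 -0.1 -0.1] 6.9833
FL 105 [0.0932 0.0945] [463.1 179.3] [19.  29.8]
FR 71 [0.093  0.0939] [467.   69.9] [19.5 29. ]
L 153 [0.1014 0.1035] [521.8 209.9] [30.2 20.7]
R 126 [0.1023 0.1038] [528.5  41.7] [32.3 22. ]
side [0.5204 0.2074 0.1001] [-0.6 -0.5  0.3] 7.0333
FL 202 [0.0941 0.095 ] [461.3 178.4] [19.8 31.7]
FR 135 [0.0942 0.0951] [465.3  68.2] [19.3 29.4]
L 282 [0.1031 0.1048] [520.2 209.5] [29.9 21. ]
R 156 [0.1039 0.1055] [526.5  41. ] [30.1 21.6]
```

>>> {"op": "servo_tool", "data": {"steps": [[0, 0.001, -0.004, 0.03, 0, 0, 0], [0, 0.001, -0.004, 0.045, 0, 0, 0], [0, 0.001, -0.004, 0.055, 0, 0, 0], [0, 0.001, -0.004, 0.063, 0, 0, 0], [0, 0.001, -0.004, 0.07, 0, 0, 0], [0, 0.001, -0.004, 0.076, 0, 0, 0], [0, 0.001, -0.004, 0.08, 0, 0, 0], [0, 0.001, -0.004, 0.08, 0, 0, 0], [0, 0.001, -0.004, 0.08, 0, 0, 0]]}}

```text
clock: 7.83
tcp_pos: [0.5211, 0.2096, 0.0709]
ee_rot: [[0.999, 0.037, -0.001], [0.037, -0.999, -0.001], [-0.001, 0.001, -1.0]]
force: [-7.4, -2.9, 17.1]
width: 0.0003
grip_force: 8.2
```

>>> {"op": "servo_tool", "data": {"steps": [[0, 0, 0, -0.08, 0, 0, 0], [0, 0, 0, -0.08, 0, 0, 0], [0, 0, 0.419, -0.08, 0, 0, 0], [0, 0, 0.419, -0.08, 0, 0, 0], [0, 0, 0.419, -0.08, 0, 0, 0], [0, 0, 0.419, -0.08, 0, 0, 0], [0, 0, 0.419, -0.08, 0, 0, 0], [0, 0, 0.419, -0.08, 0, 0, 0], [0, 0, 0.419, -0.08, 0, 0, 0], [0, 0, 0.419, -0.08, 0, 0, 0]]}}

```text
clock: 8.67
tcp_pos: [0.5273, 0.0439, 0.0999]
ee_rot: [[0.999, 0.039, -0.001], [0.039, -0.999, 0.001], [-0.001, -0.001, -1.0]]
force: [0.2, 1.6, 0.5]
width: 0.0005
grip_force: 0.0
```

>>> {"op": "servo_tool", "data": {"steps": [[0, 0, 0, 0.03, 0, 0, 0], [0, 0, 0, 0.045, 0, 0, 0], [0, 0, 0, 0.055, 0, 0, 0], [0, 0, 0, 0.063, 0, 0, 0], [0, 0, 0, 0.07, 0, 0, 0], [0, 0, 0, 0.076, 0, 0, 0], [0, 0, 0, 0.08, 0, 0, 0], [0, 0, 0, 0.08, 0, 0, 0], [0, 0, 0, 0.08, 0, 0, 0]]}}

```text
clock: 9.42
tcp_pos: [0.5274, 0.0442, 0.0708]
ee_rot: [[0.999, 0.039, -0.001], [0.039, -0.999, 0.001], [-0.001, -0.001, -1.0]]
force: [-7.7, 1.3, 18.3]
width: -0.0
grip_force: 9.0
```

Now lift clear, back away toward the robot, and check.

>>> {"op": "servo_tool", "data": {"steps": [[0, 0, 0, -0.1, 0, 0, 0], [0, 0, 0, -0.2, 0, 0, 0], [0, 0, 0, -0.3, 0, 0, 0], [0, -0.2, 0, -0.3, 0, 0, 0], [0, -0.3, 0, -0.3, 0, 0, 0], [0, -0.3, 0, -0.3, 0, 0, 0], [0, -0.3, 0, -0.3, 0, 0, 0], [0, -0.3, 0, -0.3, 0, 0, 0], [0, -0.3, 0, -0.3, 0, 0, 0]]}}

```text
clock: 10.17
tcp_pos: [0.4083, 0.0386, 0.1884]
ee_rot: [[0.999, 0.038, 0.001], [0.038, -0.999, -0.0], [0.001, 0.0, -1.0]]
force: [0.1, -0.3, 0.6]
width: 0.0006
grip_force: 0.0
```

```bash
python3 m.py
python3 - <<'E'
from h import *
im,*_=look('side'); save(im,'end')
E
```

```text
scene [0.4083 0.0386 0.1884] [ 0.1 -0.3  0.6] 10.1667
FL 81 [0.0932 0.0942] [462.9 178.6] [19.3 29.1]
FR 72 [0.0929 0.0941] [467.2  68.8] [19.5 28.8]
L 100 [0.0931 0.094 ] [521.3 210.7] [29.5 19.9]
R 58 [0.093  0.0939] [528.   42.9] [28.3 18.9]
side [0.4089 0.0385 0.1886] [0.5 0.8 0.6] 10.2167
FL 197 [0.0942 0.0951] [461.3 178. ] [19.7 30.9]
FR 130 [0.0944 0.0953] [465.7  67.6] [19.  30.8]
L 206 [0.0942 0.095 ] [520.4 209.7] [30.  20.7]
R 117 [0.0942 0.0949] [526.4  42.2] [20.6 30.1]
```

View pics/end.png

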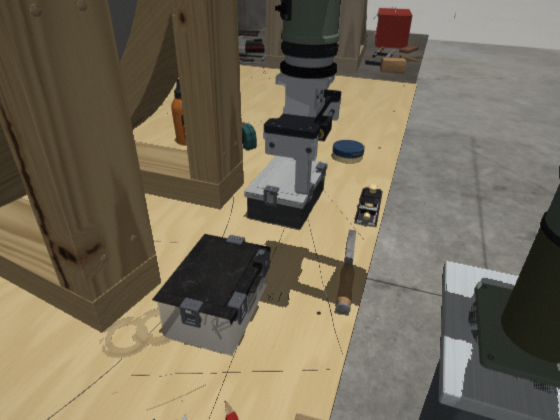

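All four tub tabs lie flat on the lid (pixels (235,240), (262,257), (238,303), (190,313)). The tub is where it was, the tray is untouched, and the gripper is clear of both.

```bash
python3 -c "
from station import ctrl
print(ctrl.close_job())"
```

```text
the job is handed in; nothing more can be done
None
```

All four tub tabs are pressed fully home (tops about 95 mm above the bench in the side view), the tub is where it stood, the tray was not touched, and the job was handed in at about 10 s.

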